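# Slide the open glue bottle into its nest

## Robot

A 6-joint arm with a two-finger parallel gripper is mounted at the origin on a cart in front of the work surface, level with it; the furniture and walls round the work are solid. World frame = base frame: x ahead of the robot, y to its left, z up, the work surface at z = 0. Lengths are in m, angles in degrees, forces in N, time in s.
With the tool pointing down it reaches from about 0.425 to 0.925 m from the base axis. Payload 12.5 kg.
Tool frame: the origin (TCP) lies on the centre line of the jaws, within the pads' length; the fingertips stand 17 mm ahead of it and the grasp point (between the pads) lies 2 mm behind it; y points along the fingers, z is the direction in which the jaws open and shut, and the axes are right-handed (so a half turn about y gives the same grasp; the last joint's range is limited). The gripper opens to 85 mm and grips with 20 to 120 N. Pads are 22 mm wide; open, the fingers measure 114 mm over their backs; the gripper's body (76 mm by 85 mm) begins 54 mm behind the grasp point. The pads swing forward as they close: fully open they stand 13 mm farther back than shut.
Start: joints at [66.944, 28.126, 89.318, -0, 62.55, -6.05], TCP at [0.183, 0.598, 0.248] pointing down, gripper open.
Joint ranges: [-177.58, 177.58], [-47.91, 125.51], [2.72, 160], [-65.01, 245.01], [3.68, 167.84], [-153.87, 153.87]. Speed limits (degrees/s): [127.2, 127.2, 159.86, 180, 180, 180].

## Interface

Orientations are given as [roll, pitch, yaw] about the fixed x, y, z axes, in that order (R = Rz(yaw) Ry(pitch) Rx(roll)).
In Python, from rig import env gives the robot as it stands.
- The arm moves only by the shell command python3 -m jog 'ROWS' [FORCE]. ROWS is text: rows parted by semicolons, each of 5 numbers parted by spaces: the shift along the tool's x, y, z in m, then the turn about the tool's y in rad, then the finger opening in m, from 0 to 0.0854. A call has exactly 10 rows; each row is the pose to reach, as a shift and turn from the pose commanded when the call began, along the tool's axes at that moment; what a row does not reach only later rows make up. A row lasts 1/8 s, in which the tool goes at most 62.5 mm and 10.7 degrees, less where a joint would pass 70% of its speed; a pose out of reach is approached as far as the arm can. A call with a gripper value outside its range is refused whole. The fingers move at their own pace and stop on an object; FORCE is the grip in N (left out, the last holds). Time passes only in rows, so rows that repeat a pose let the fingers close, or fill a call up. It gives the time, the measured TCP pose, the force and the opening at its end, in the units of the state.
- env.sense(): the state, without advancing time (a new reading comes with each control period).
- env.snapshot(name): name is "side" or "top"; returns (picture, depth): 384x512x3 uint8, red, green, blue; 384x512 float32, m along the optical axis (not along the pixel's ray), 0 where there is no reading.
- env.camera_params(name): a dict with "fovy" (degrees; the focal length in pixels is half the picture's height over the tangent of half this angle, whatever the lens; pixels are square), "cx", "cy" (the principal point, pixels), "k1" (the pictures are not rectified: a ray, as slopes to the right and down, at radius r is drawn at 1 + k1 r^2 times it, then the intrinsics apply), "rvec" (rotation vector, rad) and "tvec" (3), from world to camera coordinates, as OpenCV has them. Camera axes: x right, y down, z forward; pixel columns grow to the right and rows downward; lengths in m; the calibration is good to about 2 mm. A picture is of the moment at which its call begins. camera_params takes no time and is no camera call.
- env.sign_off(): hands the job in, once; it reports no verdict.
The state is a dict: "clock": time; "joint_pos": joint angles; "qvel": joint speeds; "tau": joint torques, N m; "tool_pos": TCP position; "tool_rot": TCP orientation; "force": force on the tool from outside, world axes, zero at the start; "moment": the same for the moment, N m; "gripper_width": finger opening in m.
Only numpy, scipy, OpenCV 4.12 (cv2) and the standard library are available. Lean on these libraries where they do the work, as an engineer would, in place of code of your own. Each camera call takes 0.05 s, during which the arm holds its last target.

## Task

The slim bottle with the pointed nozzle is open, so do not lift it or let it tip: push it low on its body with the fingertips so that it slides upright across the worktop and into the horseshoe-shaped nest, fully home against the back wall, and then take the hand away. Leave the stout bottle and the other things on the table where they are.

Things in the scene. Friction and masses are not known exactly. Their poses are not given: they have to be found in the camera images.
- glue_bottle: slim glue bottle, standing, loose, about 0.09 kg: round white body 36 mm across and 70 mm high, above it a narrow blue pointed nozzle (20 mm across) up to 106 mm. Origin at the centre of its underside, z up. A light push near its foot slides it; pushed more than about 20 mm above the worktop it may topple. It stands left or right, in the place the stout bottle does not have
- nest_home (a point): point on the worktop in the nest where the centre of the glue bottle's underside lies when the bottle is fully home against the back wall. x of this frame points horizontally into the nest (the way the bottle is pushed in), z up. Same point and axes as the nest's origin
- nest: low grey horseshoe fence 30 mm high, 87 mm wide, fixed, no floor (the bottle slides on the worktop). Seen from its origin: open to -x; inner face of the back wall at x = +18 mm, bolting flange to +62 mm; cheeks 46 mm apart (y = -23 and +23 mm) run forward to x = -7 mm, from there the mouth flares to about 70 mm wide at x = -22 mm
- cleaner_bottle: bystander: stout clear bottle with a white screw cap, standing, loose, 42 mm in diameter, 90 mm high; origin at the centre of its underside
- screwdriver: bystander: screwdriver lying flat, loose, 164 mm long along its y, 21 mm high; origin under its middle
- sleeve_pair: bystander: rounded blue-grey shell pair with a yellow tape band, lying flat, loose, 118 mm long along its y, 52 mm wide, 41 mm high; origin under its middle
- tube: bystander: white and pale green tube handle lying flat, loose, 178 mm long along its y, 35 mm across; origin under its middle
- circuit_board: bystander: small green circuit board lying flat, loose, 109 mm long along its y, 35 mm wide, 10 mm high; origin under its middle
There are look-alikes about, which are no part of the job. What is shaped like the glue_bottle but orange is not meant.

How it is judged (in metres and radians):
At the end, for the whole second after the job is handed in: The glue bottle stands upright (within 0.08 rad) and at rest on the worktop inside the nest, against the back wall to within 6 mm and within 10 mm of the middle between the cheeks (x of glue_bottle in the frame of nest_home between -0.006 and 0.006 m and y of glue_bottle in the frame of nest_home between -0.01 and 0.01 m and height (world z) of glue_bottle below 0.004 m and angle between glue_bottle's own z axis and vertical below 0.08 rad and linear speed of glue_bottle below 0.01 m/s); the robot touches nothing.
It fails at once if the glue bottle is tipped by more than 0.3 rad (angle between glue_bottle's own z axis and vertical above 0.3 rad).
It fails at once if the glue bottle is lifted off the worktop by more than 10 mm (height (world z) of glue_bottle above 0.01 m).
It fails at once if a bystander is moved by more than 15 mm (distance of any of cleaner_bottle, screwdriver, sleeve_pair, tube, circuit_board from where it was at the start of the episode above 0.015 m).
It also fails if it takes over 53 s, if anything falls off the work surface, if the arm or the gripper's body presses on something with over 40 N, if the wrist force passes 120 N, or if a joint passes its speed limit or range.

## Working session

There is one attempt and no reset: what is moved stays moved. The work goes in short steps, Python scripts to look and compute and a shell command to move; the robot and the scene stay as the last step left them, time stands still between calls to the robot, and variables do not carry over. Pictures are saved under pics/ and viewed, and the job is handed in when it is done.

```bash
ls; mkdir -p pics
python3 - <<'E'
from rig import env
import cv2,numpy as np
print(env.sense())
for n in("top","side"):
    p,d=env.snapshot(n); np.savez(f'{n}0.npz',p=p,d=d); cv2.imwrite(f'pics/{n}0.png',p[:,:,::-1]); print(env.camera_params(n))
E
```

```text
pics
{'clock': 0.0, 'joint_pos': array([ 6.69434338e+01,  2.81642948e+01,  8.93509819e+01, -7.15663520e-04,
        6.25497899e+01, -6.04898886e+00]), 'qvel': array([-0.08497782,  0.00744804, -0.04382964, -0.08451708,  0.01003898,
        0.0594348 ]), 'tau': array([ 5.22194805e-04, -6.18439293e+01, -2.61584544e+01, -9.46918158e-05,
        4.18508338e-03,  2.45526036e-05]), 'tool_pos': array([0.18269207, 0.59747704, 0.24772099]), 'tool_rot': array([-9.00647711e+01,  6.22544674e-03, -1.70072506e+01]), 'force': array([ 0.97556   ,  0.46131827, -0.03418928]), 'moment': array([-0.0311311 , -0.05869707, -0.03563029]), 'gripper_width': 0.08578101115787104}
{'fovy': 56.94274370014306, 'cx': 258.11871022164337, 'cy': 189.43221542857646, 'k1': 0.0182881267520899, 'rvec': array([ 2.14765467, -2.17610984,  0.13936102]), 'tvec': array([-0.05789495,  0.53757461,  1.11037277])}
{'fovy': 52.95375137813053, 'cx': 257.3705644575107, 'cy': 194.16618056451807, 'k1': -0.05943111635449045, 'rvec': array([ 1.94224675, -0.61198022,  0.39831987]), 'tvec': array([-0.46910798,  0.13581822,  0.8615603 ])}
```

View pics/top0.png

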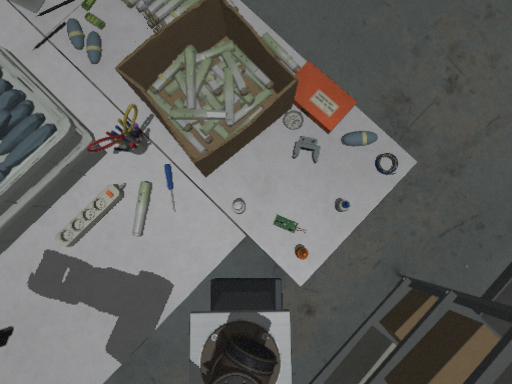

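View pics/side0.png

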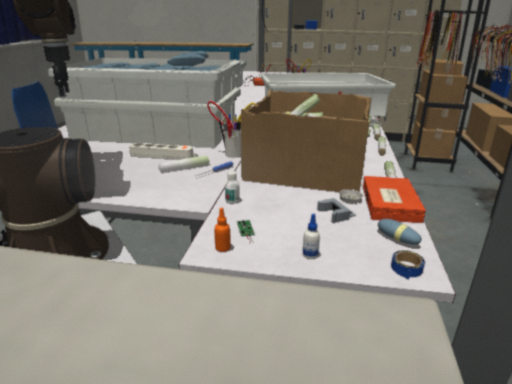

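The top view shows the glue bottle at about (343,205) and the nest at (307,148), open towards the bottom of the picture. The orange look-alike is at (302,252), the cleaner bottle at (238,205) and the board at (288,223). In the side view the glue bottle is at (312,238) and the nest at (335,210).

```bash
cat > h.py <<'E'
import cv2,numpy as np
from rig import env
def cam(n):
    c=env.camera_params(n);f=192/np.tan(np.radians(c['fovy']/2))
    K=np.array([[f,0,c['cx']],[0,f,c['cy']],[0,0,1]]);D=np.array([c['k1'],0,0,0,0.])
    R=cv2.Rodrigues(c['rvec'])[0];return K,D,R,c['tvec']
def ray(n,uv):
    K,D,R,t=cam(n);s=cv2.undistortPoints(np.float64(uv).reshape(-1,1,2),K,D).reshape(-1,2)
    return -R.T@t,np.c_[s,np.ones(len(s))]@R
def plane(n,uv,z):
    o,d=ray(n,uv);return o+d*((z-o[2])/d[:,2])[:,None]
def cloud(n,depth):
    v,u=np.mgrid[:384,:512];o,d=ray(n,np.c_[u.ravel(),v.ravel()])
    return (o+d*depth.reshape(-1,1)).reshape(384,512,3)
def proj(n,P):
    K,D,R,t=cam(n);return cv2.projectPoints(np.float64(P).reshape(-1,1,3),cv2.Rodrigues(R)[0],t,K,D)[0].reshape(-1,2)
E
python3 - <<'E'
from h import *
for nm,box in(("top",{'nest':(285,325,130,168),'glue':(332,355,195,215),'clean':(228,248,195,216),'orange':(292,312,243,262),'board':(272,310,212,236)}),("side",{'nest':(315,357,195,223),'glue':(300,324,212,258)})):
    z=np.load(nm+'0.npz');C=cloud(nm,z['d'])
    for k,(a,b,c,d) in box.items():
        P=C[c:d,a:b].reshape(-1,3);I=z['p'][c:d,a:b].reshape(-1,3)
        m=(P[:,2]>.006)&(P[:,2]<.15);Q=P[m]
        print(nm,k,m.sum(),Q.min(0).round(3),Q.max(0).round(3),np.median(Q,0).round(3), 'table z',np.median(P[~m][:,2]).round(4))
    a=z['p'][:,:,::-1]
    if nm=='top': cr=[(280,400,125,215)]
    else: cr=[(290,410,190,265)]
    for i,(x0,x1,y0,y1) in enumerate(cr): cv2.imwrite(f'pics/{nm}c.png',cv2.resize(a[y0:y1,x0:x1],None,fx=6,fy=6,interpolation=cv2.INTER_CUBIC))
print(cam('top')[2],-cam('top')[2].T@cam('top')[3],-cam('side')[2].T@cam('side')[3])
E
```

```text
top nest 347 [ 0.628 -0.29   0.006] [ 0.739 -0.181  0.035] [ 0.675 -0.232  0.028] table z -0.0006
top glue 137 [ 0.463 -0.349  0.007] [ 0.497 -0.317  0.108] [ 0.479 -0.327  0.061] table z -0.0004
top clean 154 [ 0.461 -0.023  0.007] [0.506 0.018 0.094] [ 0.479 -0.004  0.064] table z -0.0005
top orange 125 [ 0.319 -0.217  0.008] [ 0.352 -0.182  0.108] [ 0.336 -0.195  0.062] table z -0.0003
top board 27 [ 0.402 -0.188  0.006] [ 0.451 -0.116  0.013] [ 0.428 -0.155  0.007] table z 0.0002
side nest 532 [ 0.484 -0.341  0.006] [ 0.791 -0.167  0.105] [ 0.67  -0.221  0.021] table z -0.0008
side glue 543 [ 0.463 -0.355  0.006] [ 0.498 -0.319  0.106] [ 0.474 -0.344  0.049] table z -0.0009
[[-0.01354387 -0.99988857  0.00627768]
 [-0.99252117  0.0126818  -0.12141208]
 [ 0.12131894 -0.00787512 -0.99258234]] [ 0.39806082 -0.0559616   1.1677679 ] [-0.0363506  -0.85659063  0.49570774]
```

View pics/topc.png

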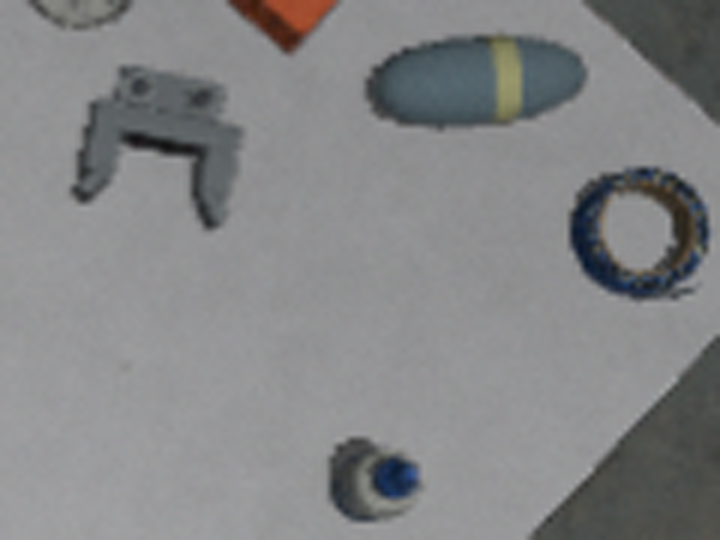

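View pics/sidec.png

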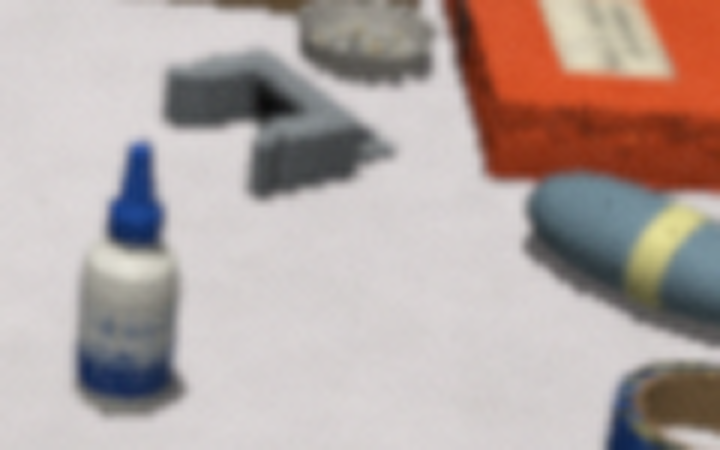

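Run:
```python
from h import *
from scipy.optimize import least_squares
for nm in('top','side'):
    z=np.load(nm+'0.npz');C=cloud(nm,z['d']);P=C.reshape(-1,3)
    for lo,hi in((.012,.03),(.03,.05),(.012,.055)):
        m=(abs(P[:,0]-.48)<.04)&(abs(P[:,1]+.333)<.04)&(P[:,2]>lo)&(P[:,2]<hi);Q=P[m]
        if len(Q)<8: print(nm,len(Q));continue
        r=least_squares(lambda c:np.hypot(Q[:,0]-c[0],Q[:,1]-c[1])-.018,[.48,-.335],loss='soft_l1',f_scale=.002)
        print(nm,lo,len(Q),r.x.round(4),np.abs(r.fun).mean().round(4))
    m=(abs(P[:,0]-.48)<.03)&(abs(P[:,1]+.333)<.03)&(P[:,2]>.08);print('nozzle',P[m].mean(0).round(4),m.sum())
    # ortho of plane z=.03 : x up, y left
    s=.00025; X0,Y0=.76,-.16; H,W=600,600
    jj,ii=np.meshgrid(np.arange(W),np.arange(H))
    G=np.stack([X0-ii*s,Y0-jj*s,np.full_like(ii,.03,dtype=float)],-1)
    uv=proj(nm,G).reshape(H,W,2).astype(np.float32)
    o=cv2.remap(z['p'],uv[...,0],uv[...,1],cv2.INTER_CUBIC)
    for k in range(0,600,80):
        cv2.line(o,(k,0),(k,599),(0,120,0),1);cv2.line(o,(0,k),(599,k),(0,120,0),1)
    cv2.imwrite(f'pics/ortho_{nm}.png',o[:,:,::-1])
```

```text
top 0.012 13 [ 0.4818 -0.3352] 0.0001
top 0.03 17 [ 0.4815 -0.3352] 0.0003
top 0.012 38 [ 0.4816 -0.3352] 0.0003
nozzle [ 0.4804 -0.3321  0.0913] 32
side 0.012 113 [ 0.483  -0.3352] 0.0008
side 0.03 129 [ 0.483  -0.3352] 0.0008
side 0.012 276 [ 0.483  -0.3352] 0.0008
nozzle [ 0.48   -0.3381  0.091 ] 77
```

View pics/ortho_top.png

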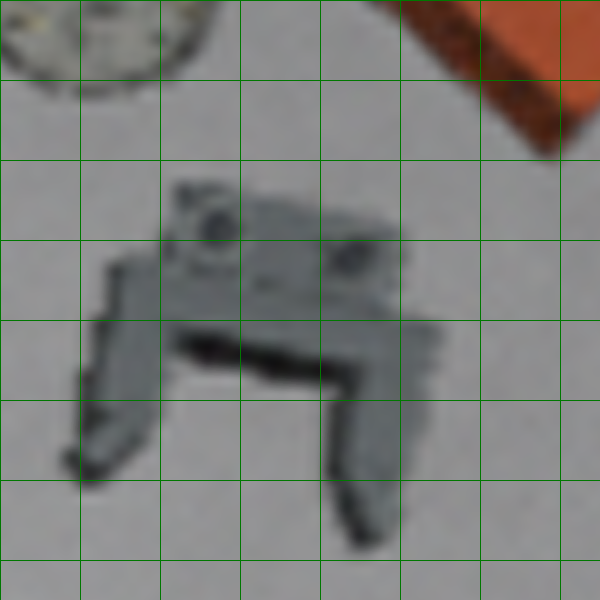

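View pics/ortho_side.png

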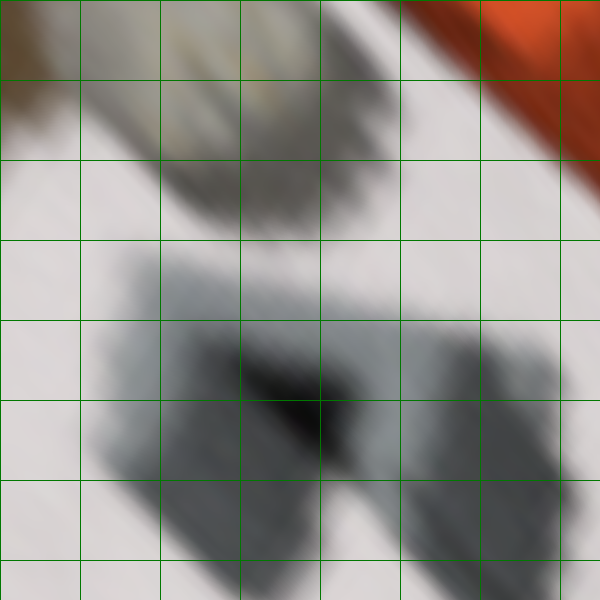

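```bash
cat >> h.py <<'E'
from scipy.spatial.transform import Rotation as Ro
def to(p,yaw):
    s=env.sense();R=Ro.from_euler('xyz',s['tool_rot'],degrees=True)
    sh=R.inv().apply(np.array(p)-s['tool_pos']);T=Ro.from_euler('xyz',[-90,0,yaw],degrees=True)
    v=(R.inv()*T).as_rotvec();print('shift',sh.round(4),'turn y',v.round(3),'clock',s['clock'])
E
python3 - <<'E'
from h import *
z=np.load('top0.npz');P=cloud('top',z['d']).reshape(-1,3)
m=(P[:,2]>.06)&(P[:,2]<.5)&(P[:,0]>.3)&(P[:,0]<.8)&(abs(P[:,1])<.6)
H={}
for p in P[m]: 
    k=(int(p[0]*20),int(np.floor(p[1]*20)));H[k]=max(H.get(k,0),p[2])
for i in range(6,16): print(i/20,[f'{j/20:.2f}:{H[(i,j)]:.2f}' for j in range(-12,12) if (i,j) in H])
print([plane('top',[q],.0)[0].round(3) for q in((415,160),(303,285),(245,237),(300,65))])
a=np.load('side0.npz')['p'][:,:,::-1]
cv2.imwrite('pics/grip.png',cv2.resize(a[0:110,0:120],None,fx=5,fy=5,interpolation=cv2.INTER_CUBIC))
for q in((.5,.2,.248),(.441,-.398,.1)): to(q,-17)
E
```

```text
0.3 ['-0.25:0.11', '-0.20:0.11']
0.35 []
0.4 []
0.45 ['-0.35:0.11', '-0.05:0.09', '0.00:0.09', '0.55:0.30']
0.5 ['-0.05:0.06', '0.00:0.06', '0.50:0.30', '0.55:0.30']
0.55 ['0.05:0.23', '0.10:0.23', '0.45:0.30', '0.50:0.30', '0.55:0.30']
0.6 ['0.00:0.23', '0.05:0.23', '0.10:0.23', '0.15:0.23', '0.35:0.20', '0.40:0.30', '0.45:0.30', '0.50:0.30', '0.55:0.32']
0.65 ['-0.10:0.23', '-0.05:0.23', '0.00:0.24', '0.05:0.06', '0.10:0.23', '0.15:0.23', '0.25:0.14', '0.30:0.15', '0.35:0.20', '0.40:0.31', '0.45:0.30', '0.50:0.35', '0.55:0.34']
0.7 ['-0.15:0.23', '-0.10:0.23', '-0.05:0.23', '0.00:0.17', '0.05:0.17', '0.10:0.17', '0.15:0.23', '0.20:0.23', '0.25:0.20', '0.30:0.20', '0.35:0.15', '0.40:0.30', '0.45:0.31', '0.50:0.34', '0.55:0.29']
0.75 ['-0.20:0.23', '-0.15:0.23', '-0.10:0.23', '-0.05:0.13', '0.00:0.17', '0.05:0.17', '0.10:0.19', '0.15:0.18', '0.20:0.23', '0.25:0.23', '0.30:0.20', '0.45:0.30', '0.50:0.31', '0.55:0.30']
[array([ 0.634, -0.593,  0.   ]), array([ 0.23 , -0.205,  0.   ]), array([ 0.385, -0.02 ,  0.   ]), array([ 0.973, -0.216,  0.   ])]
shift [ 0.4197  0.     -0.2873] turn y [ 0.001 -0.    -0.   ] clock 0.1
shift [ 0.5382  0.1486 -0.8763] turn y [ 0.001 -0.    -0.   ] clock 0.1
```

View pics/grip.png

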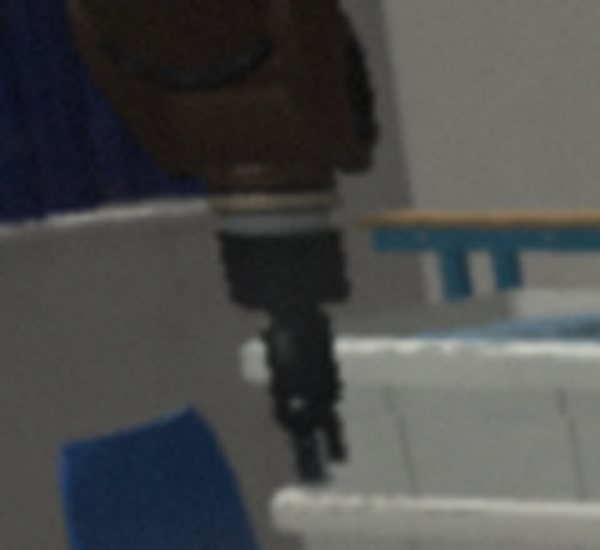

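The glue bottle stands at about (0.482, -0.335). The nest home is about (0.655, -0.2226), with its x axis at about -11.7°. With the jaws open I can push with the back of one finger, which keeps the gripper body clear of the nozzle. First I'll travel round the box.

```bash
python3 -m jog '0.324 -0.08 -0.317 0 0.085;0.324 -0.08 -0.317 0 0.085;0.324 -0.08 -0.317 0 0.085;0.324 -0.08 -0.317 0 0.085;0.324 -0.08 -0.317 0 0.085;0.324 -0.08 -0.317 0 0.085;0.324 -0.08 -0.317 0 0.085;0.324 -0.08 -0.317 0 0.085;0.324 -0.08 -0.317 0 0.085;0.324 -0.08 -0.317 0 0.085'
python3 -c "
from h import *
to((.45,-.1,.33),-41);to((.441,-.398,.33),-41)"
```

```text
clock: 1.35
tool_pos: [0.3995, 0.2002, 0.328]
tool_rot: [-90.0, 0.0, -17.0]
force: [-0.5, 0.4, -0.4]
gripper_width: 0.0848
shift [ 0.1361 -0.002  -0.2723] turn y [ 0.     0.419 -0.001] clock 1.35
shift [ 0.2146 -0.002  -0.56  ] turn y [ 0.     0.419 -0.001] clock 1.35
```

```bash
python3 -m jog '0.136 0 -0.272 0.42 0.085;0.136 0 -0.272 0.42 0.085;0.136 0 -0.272 0.42 0.085;0.136 0 -0.272 0.42 0.085;0.136 0 -0.272 0.42 0.085;0.202 0 -0.588 0.42 0.075;0.202 0 -0.588 0.42 0.075;0.202 0 -0.588 0.42 0.075;0.202 0 -0.588 0.42 0.075;0.202 0 -0.588 0.42 0.075'
python3 - <<'E'
from h import *
for n in("top","side"):
    p,d=env.snapshot(n); np.savez(f'{n}1.npz',p=p,d=d); a=p[:,:,::-1]
    a=a[120:330,250:500] if n=='top' else a[0:270,180:440]
    cv2.imwrite(f'pics/{n}1.png',cv2.resize(a,None,fx=2.2,fy=2.2,interpolation=cv2.INTER_CUBIC))
print(env.sense()['joint_pos'])
E
```

```text
clock: 2.6
tool_pos: [0.4226, -0.4121, 0.3279]
tool_rot: [-90.0, 0.0, -41.0]
force: [1.3, -0.1, -0.4]
gripper_width: 0.0751
[-5.08979519e+01  2.15202320e+01  8.79553556e+01 -2.95838899e-02
  7.05778772e+01 -9.96946930e+01]
```

View pics/side1.png

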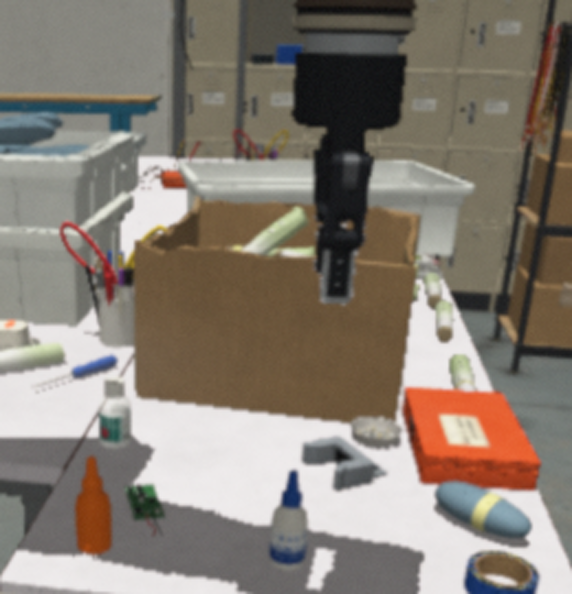

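View pics/top1.png

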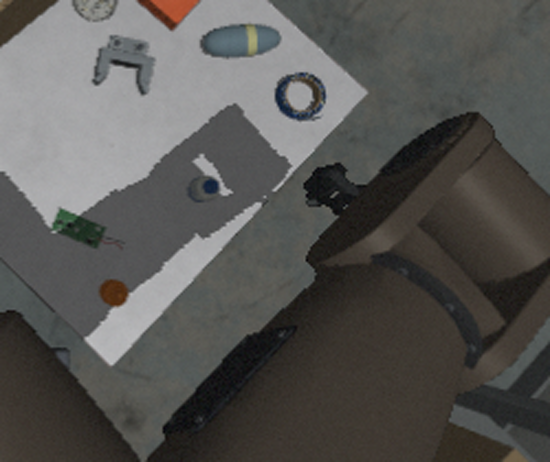

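The side view looks along the jaw line, with the fingertips at (337,290), and the bottle and nest are clear. I'll turn the hand to see the finger's profile before using its back to push.

```bash
python3 -m jog '0 0 0 1.06 0.075;0 0 0 1.06 0.075;0 0 0 1.06 0.075;0 0 0 1.06 0.075;0 0 0 1.06 0.075;0 0 0 1.06 0.075;0 0 0 1.06 0.075;0 0 0 1.06 0.075;0 0 0 1.06 0.075;0 0 0 1.06 0.075'
python3 - <<'E'
from h import *
p,d=env.snapshot('side'); a=p[:,:,::-1].copy()
s=env.sense();R=Ro.from_euler('xyz',s['tool_rot'],degrees=True)
uv=proj('side',s['tool_pos'])[0]; x0,y0=int(uv[0])-50,max(0,int(uv[1])-60)
cv2.imwrite('pics/prof.png',cv2.resize(a[y0:y0+90,x0:x0+100],None,fx=6,fy=6,interpolation=cv2.INTER_CUBIC))
C=cloud('side',d).reshape(-1,3);Q=R.inv().apply(C-s['tool_pos'])
m=(np.abs(Q)<.14).all(1);Q=Q[m]
for y in np.arange(-.13,.04,.01):
    q=Q[(Q[:,1]>=y)&(Q[:,1]<y+.01)]
    if len(q): print(round(y,3),len(q),'x',q[:,0].min().round(3),q[:,0].max().round(3),'z',q[:,2].min().round(3),q[:,2].max().round(3))
E
```

```text
clock: 3.95
tool_pos: [0.4221, -0.4112, 0.3283]
tool_rot: [-90.0, 0.0, -101.8]
force: [-0.1, 0.2, 0.3]
gripper_width: 0.0751
-0.13 357 x -0.014 0.04 z -0.038 0.028
-0.12 321 x -0.011 0.039 z -0.038 0.029
-0.11 268 x -0.009 0.033 z -0.038 0.04
-0.1 503 x -0.012 0.022 z -0.067 0.07
-0.09 542 x -0.012 0.022 z -0.067 0.071
-0.08 443 x -0.018 0.022 z -0.068 0.071
-0.07 493 x -0.017 0.02 z -0.068 0.071
-0.06 404 x -0.015 0.019 z -0.067 0.071
-0.05 363 x -0.013 0.017 z -0.068 0.071
-0.04 166 x -0.012 0.016 z -0.065 0.066
-0.03 163 x -0.011 0.013 z -0.05 0.052
-0.02 158 x -0.011 0.014 z -0.051 0.051
-0.01 156 x -0.011 0.013 z -0.05 0.052
-0.0 78 x -0.009 0.013 z -0.047 0.046
```

View pics/prof.png

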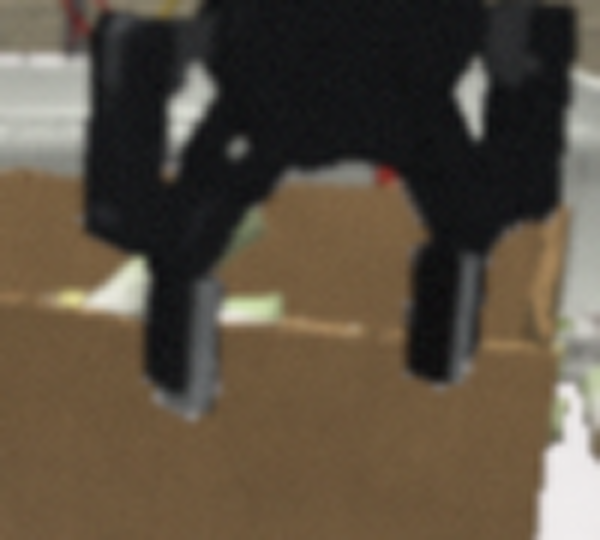

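The profile shows the knuckles standing about 20 mm outside the finger backs from 40 mm above the tips. Pushing with a finger back would therefore hit the bottle high. The hand is thin along tool x, so I'll check that profile with the fingers shut.

```bash
python3 -m jog '0 0 0 -1.06 0;0 0 0 -1.06 0;0 0 0 -1.06 0;0 0 0 -1.06 0;0 0 0 -1.06 0;0 0 0 -1.06 0;0 0 0 -1.06 0;0 0 0 -1.06 0;0 0 0 -1.06 0;0 0 0 -1.06 0'
python3 - <<'E'
from h import *
p,d=env.snapshot('side'); a=p[:,:,::-1].copy()
s=env.sense();R=Ro.from_euler('xyz',s['tool_rot'],degrees=True)
uv=proj('side',s['tool_pos'])[0]; x0,y0=int(uv[0])-50,max(0,int(uv[1])-80)
print(uv,x0,y0,s['tool_pos'])
cv2.imwrite('pics/prof2.png',cv2.resize(a[y0:y0+110,x0:x0+100],None,fx=6,fy=6,interpolation=cv2.INTER_CUBIC))
C=cloud('side',d).reshape(-1,3);Q=R.inv().apply(C-s['tool_pos'])
m=(np.abs(Q)<.14).all(1);Q=Q[m]
for y in np.arange(-.13,.04,.006):
    q=Q[(Q[:,1]>=y)&(Q[:,1]<y+.006)]
    if len(q): print(round(y,3),len(q),'x',q[:,0].min().round(3),q[:,0].max().round(3),'z',q[:,2].min().round(3),q[:,2].max().round(3))
E
```

```text
clock: 5.25
tool_pos: [0.422, -0.4113, 0.3282]
tool_rot: [-90.0, 0.0, -41.1]
force: [0.4, 0.4, 0.6]
gripper_width: 0.0001
[326.77348593 123.9606475 ] 276 43 [ 0.42202784 -0.41130038  0.3282421 ]
-0.13 209 x -0.036 0.037 z -0.039 -0.005
-0.124 206 x -0.036 0.039 z -0.039 -0.006
-0.118 199 x -0.035 0.037 z -0.039 -0.006
-0.112 109 x -0.033 0.031 z -0.04 -0.008
-0.106 75 x -0.01 0.013 z -0.04 0.02
-0.1 74 x -0.01 0.011 z -0.043 0.015
-0.094 118 x -0.018 0.021 z -0.043 0.034
-0.088 113 x -0.019 0.02 z -0.05 0.015
-0.082 127 x -0.018 0.021 z -0.061 0.008
-0.076 122 x -0.018 0.02 z -0.063 0.007
-0.07 88 x -0.016 0.018 z -0.062 0.007
-0.064 79 x -0.016 0.013 z -0.058 0.006
-0.058 83 x -0.016 0.018 z -0.053 0.017
-0.052 62 x -0.015 0.017 z -0.048 0.033
-0.046 44 x -0.011 0.013 z -0.043 -0.003
-0.04 74 x -0.011 0.014 z -0.039 0.024
-0.034 54 x -0.011 0.013 z -0.033 0.027
-0.028 30 x -0.011 0.013 z -0.024 0.01
-0.022 46 x -0.008 0.012 z -0.015 -0.004
-0.016 50 x -0.009 0.012 z -0.015 0.004
-0.01 50 x -0.009 0.013 z -0.015 -0.002
-0.004 48 x -0.008 0.013 z -0.017 -0.004
0.002 51 x -0.009 0.013 z -0.016 0.007
0.008 41 x -0.009 0.013 z -0.013 0.004
0.014 18 x -0.007 0.011 z -0.009 -0.004
```

View pics/prof2.png

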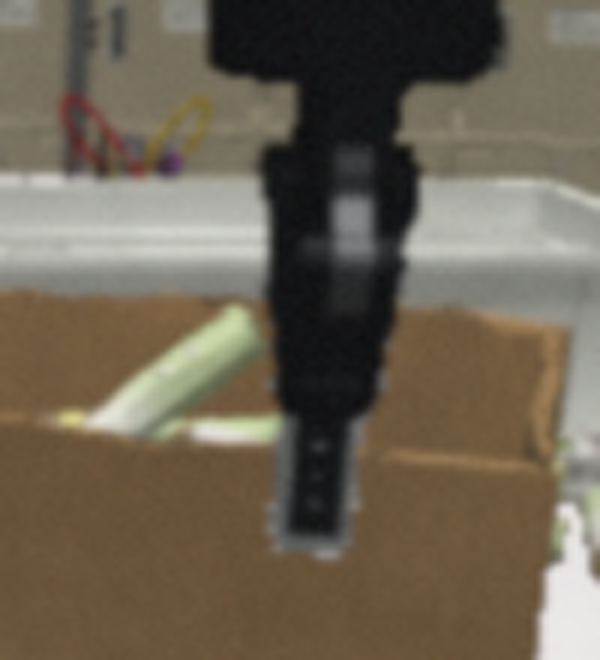

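With the fingers shut the hand is ±11 mm in x for about 63 mm above the tips, and ±17–20 mm above that. Pushing along tool x with nearly shut fingers therefore touches only the bottle's body, low and flat.

```bash
python3 -c "
from h import *
to((.4494,-.373,.18),-131)"
```

```text
shift [-0.0045  0.1482  0.0468] turn y [-0.     1.569 -0.   ] clock 5.3
```

```bash
python3 -m jog '-0.005 0.12 0.047 1.57 0.008;-0.005 0.12 0.047 1.57 0.008;-0.005 0.12 0.047 1.57 0.008;-0.005 0.12 0.047 1.57 0.008;-0.005 0.12 0.047 1.57 0.008;-0.005 0.12 0.047 1.57 0.008;-0.005 0.12 0.047 1.57 0.008;-0.005 0.12 0.047 1.57 0.008;-0.005 0.12 0.047 1.57 0.008;-0.005 0.12 0.047 1.57 0.008'
python3 -c "
from h import *
to((.4494,-.373,.027),-131)"
```

```text
clock: 6.55
tool_pos: [0.4492, -0.3726, 0.2083]
tool_rot: [-90.0, 0.0, -131.0]
force: [1.0, -1.0, -0.4]
gripper_width: 0.0082
shift [0.0002 0.1813 0.0004] turn y [-0. -0. -0.] clock 6.55
```

```bash
python3 -m jog '0 0.05 0 0 0.008;0 0.09 0 0 0.008;0 0.12 0 0 0.008;0 0.14 0 0 0.008;0 0.155 0 0 0.008;0 0.165 0 0 0.008;0 0.172 0 0 0.008;0 0.177 0 0 0.008;0 0.181 0 0 0.008;0 0.181 0 0 0.008'
python3 - <<'E'
from h import *
for n in("top","side"):
    p,d=env.snapshot(n); a=p[:,:,::-1]
    a=a[140:270,290:440] if n=='top' else a[110:270,260:410]
    cv2.imwrite(f'pics/{n}2.png',cv2.resize(a,None,fx=4,fy=3.7,interpolation=cv2.INTER_CUBIC))
E
```

```text
clock: 7.8
tool_pos: [0.4492, -0.3726, 0.0272]
tool_rot: [-90.0, 0.0, -131.0]
force: [-0.1, 0.1, -0.5]
gripper_width: 0.0081
```

View pics/side2.png

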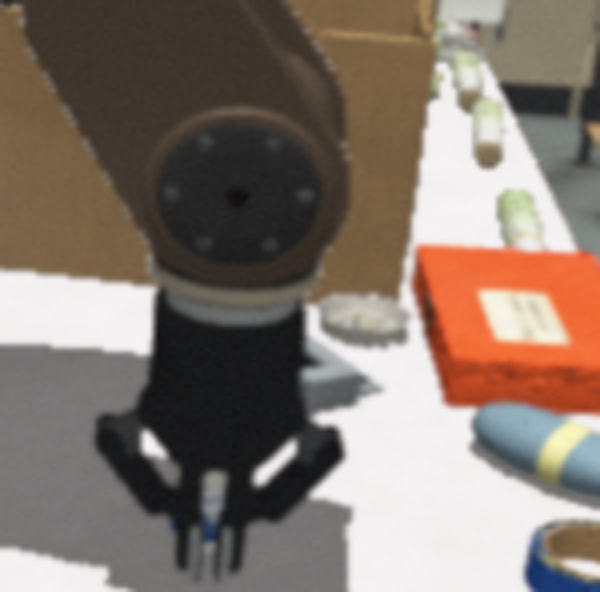

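View pics/top2.png

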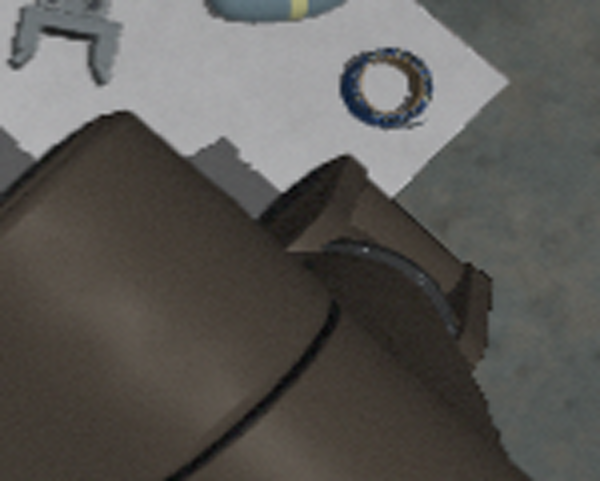

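The bottle is directly behind the fingers in the side view, seen in line through the gap at (210,530). I'll start the push slowly.

```bash
python3 -m jog '-0.007 0 0 0 0.008;-0.014 0 0 0 0.008;-0.018 0 0 0 0.008;-0.022 0 0 0 0.008;-0.026 0 0 0 0.008;-0.030 0 0 0 0.008;-0.034 0 0 0 0.008;-0.038 0 0 0 0.008;-0.040 0 0 0 0.008;-0.040 0 0 0 0.008'
python3 - <<'E'
from h import *
p,d=env.snapshot('side'); a=p[:,:,::-1]
cv2.imwrite('pics/side3.png',cv2.resize(a[150:270,260:410],None,fx=5,fy=5,interpolation=cv2.INTER_CUBIC))
print(env.sense()['force'])
E
```

```text
clock: 9.15
tool_pos: [0.4755, -0.3423, 0.0272]
tool_rot: [-90.0, 0.0, -131.0]
force: [0.1, -1.0, -0.2]
gripper_width: 0.0081
[-0.27653435  0.63117214  0.71599066]
```

View pics/side3.png

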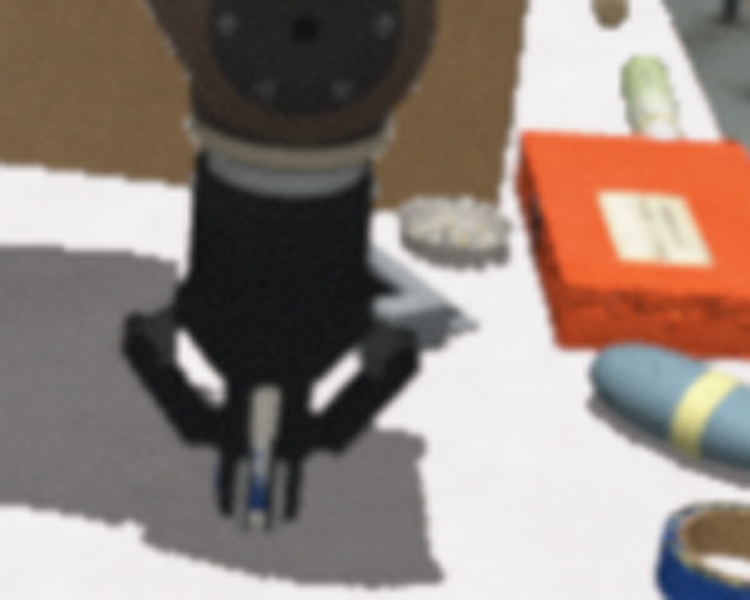

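The bottle shows upright through the finger gap (260,480), with its foot on the table. I'll continue the push.

```bash
python3 -m jog '-0.006 0 0 0 0.008;-0.014 0 0 0 0.008;-0.022 0 0 0 0.008;-0.030 0 0 0 0.008;-0.038 0 0 0 0.008;-0.046 0 0 0 0.008;-0.054 0 0 0 0.008;-0.062 0 0 0 0.008;-0.067 0 0 0 0.008;-0.070 0 0 0 0.008'
python3 -c "
from h import *
p,d=env.snapshot('side'); a=p[:,:,::-1]
cv2.imwrite('pics/side4.png',cv2.resize(a[130:270,260:410],None,fx=4,fy=4,interpolation=cv2.INTER_CUBIC))
to((.5727,-.2309,.027),-131)"
```

```text
clock: 10.45
tool_pos: [0.5216, -0.2893, 0.0272]
tool_rot: [-90.0, 0.0, -131.0]
force: [-0.7, -0.2, 0.2]
gripper_width: 0.008
shift [-0.0775  0.0003  0.0003] turn y [ 0. -0. -0.] clock 10.5
```

View pics/side4.png

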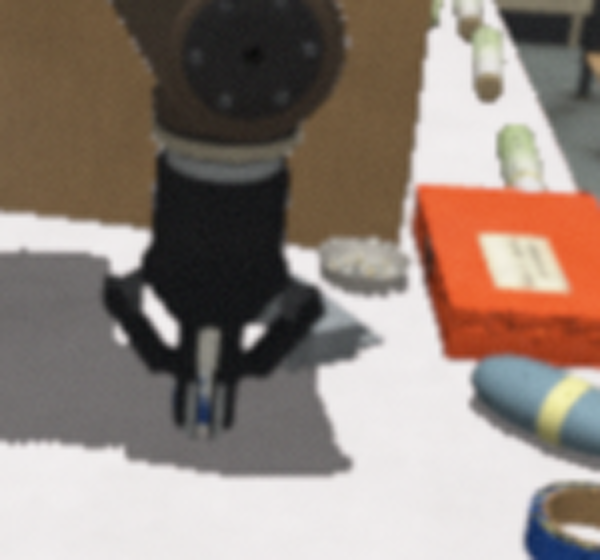

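```bash
python3 -m jog '-0.006 0 0 0 0.008;-0.014 0 0 0 0.008;-0.022 0 0 0 0.008;-0.030 0 0 0 0.008;-0.039 0 0 0 0.008;-0.048 0 0 0 0.008;-0.057 0 0 0 0.008;-0.066 0 0 0 0.008;-0.073 0 0 0 0.008;-0.077 0 0 0 0.008'
python3 -m jog '0.001 0 0 0 0.008;0.01 0 0 0 0.008;0.025 0 0 0 0.008;0.04 -0.01 0 0 0.008;0.04 -0.06 0 0 0.008;0.04 -0.11 0 0 0.008;0.04 -0.15 0 0 0.008;0.10 -0.15 0 0 0.008;0.12 -0.15 0 0 0.008;0.12 -0.15 0 0 0.008'
python3 - <<'E'
from h import *
for n in("top","side"):
    p,d=env.snapshot(n); np.savez(f'{n}5.npz',p=p,d=d);a=p[:,:,::-1]
    a=a[120:270,270:420] if n=='top' else a[110:270,260:410]
    cv2.imwrite(f'pics/{n}5.png',cv2.resize(a,None,fx=4,fy=3.7,interpolation=cv2.INTER_CUBIC))
E
```

```text
clock: 11.75
tool_pos: [0.5722, -0.2311, 0.0272]
tool_rot: [-90.0, 0.0, -131.0]
force: [-0.3, -1.1, 0.1]
gripper_width: 0.0077
clock: 13.0
tool_pos: [0.4919, -0.3234, 0.1776]
tool_rot: [-90.0, 0.0, -131.2]
force: [0.3, 0.3, -0.1]
gripper_width: 0.008
```

View pics/side5.png

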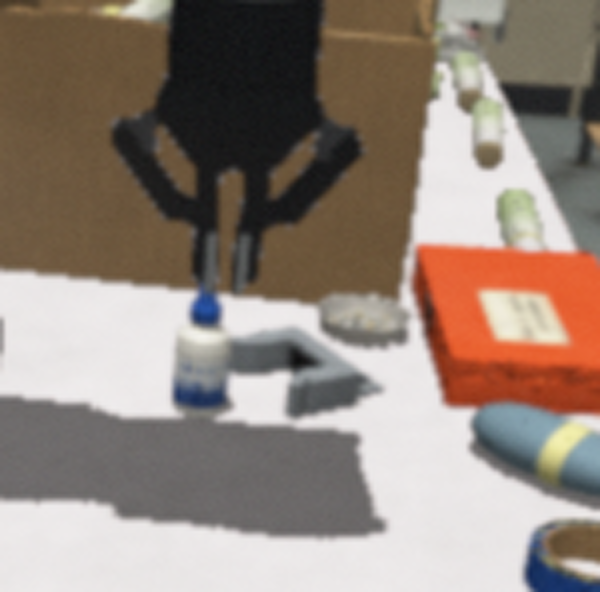

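View pics/top5.png

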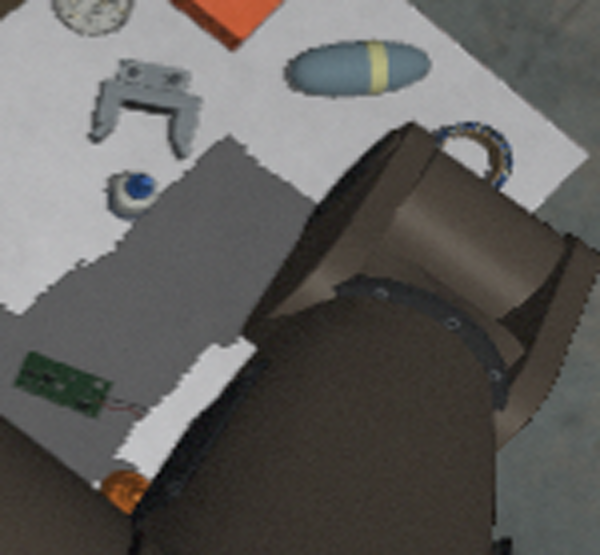

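The bottle stands upright just in front of the nest mouth (top 130,193; side 205,375). I'll measure it and re-derive the nest position.

Run:
```python
from h import *
from scipy.optimize import least_squares
H=np.array([.655,-.2226]);a=np.radians(-11.7);R=np.array([[np.cos(a),np.sin(a)],[-np.sin(a),np.cos(a)]])
for nm in('top','side'):
    z=np.load(nm+'5.npz');C=cloud(nm,z['d']);P=C.reshape(-1,3)
    m=(abs(P[:,0]-.59)<.035)&(abs(P[:,1]+.21)<.035)&(P[:,2]>.012)&(P[:,2]<.055)
    nx=(P[:,:2]-H)@R.T; m&=nx[:,0]<-.036;Q=P[m]
    r=least_squares(lambda c:np.hypot(Q[:,0]-c[0],Q[:,1]-c[1])-.018,[.59,-.21],loss='soft_l1',f_scale=.002)
    print(nm,len(Q),r.x.round(4),np.abs(r.fun).mean().round(4),'nest frame',(R@(r.x-H)).round(4))
# nest inner faces from first top/side clouds, in my nest frame
for nm in('top','side'):
  z=np.load(nm+'0.npz');P=cloud(nm,z['d']).reshape(-1,3);q=(P[:,:2]-H)@R.T
  for lo,hi in((.006,.026),(.027,.036)):
    m=(P[:,2]>lo)&(P[:,2]<hi)&(abs(q[:,0])<.1)&(abs(q[:,1])<.06);s=q[m]
    b=s[(abs(s[:,1])<.018)&(s[:,0]>0)&(s[:,0]<.04)];c=s[(s[:,0]>-.005)&(s[:,0]<.012)]
    print(nm,lo,'wall face x lo',np.percentile(b[:,0],[0,10,50]).round(4) if len(b) else 0,
      'cheek +',np.percentile(c[c[:,1]>0][:,1],[0,50,100]).round(4) if (c[:,1]>0).any() else 0,'cheek -',np.percentile(c[c[:,1]<0][:,1],[0,50,100]).round(4) if (c[:,1]<0).any() else 0)
to((.655-.13*.9792,-.2226+.13*.2028,.15),-191.7)
```

```text
top 34 [ 0.591  -0.2118] 0.0004 nest frame [-0.0648 -0.0024]
side 209 [ 0.5929 -0.2117] 0.001 nest frame [-0.063  -0.0019]
top 0.006 wall face x lo [0.0165 0.0166 0.018 ] cheek + [0.0224 0.0379 0.0388] cheek - [-0.0363 -0.0252 -0.025 ]
top 0.027 wall face x lo [0.0183 0.0204 0.0261] cheek + [0.0214 0.0303 0.0387] cheek - [-0.0419 -0.0333 -0.0254]
side 0.006 wall face x lo [0.0176 0.0183 0.0202] cheek + [0.0185 0.0213 0.0256] cheek - [-0.0454 -0.0425 -0.0366]
side 0.027 wall face x lo [0.0211 0.0232 0.0284] cheek + [0.0186 0.0268 0.0372] cheek - [-0.0441 -0.0373 -0.0271]
shift [-0.1176  0.0273 -0.0565] turn y [ 0.     1.058 -0.   ] clock 13.1
```

The bottle is at nest-frame (-0.064, -0.002). The cheeks centre at about y = -0.002, so it is already on the axis.

```bash
python3 -c "
from h import *
to((.5322,-.1994,.15),-191.7)"
```

```text
shift [-0.1181  0.0273 -0.051 ] turn y [ 0.     1.058 -0.   ] clock 13.1
```

```bash
python3 -m jog '-0.118 0 -0.051 1.058 0.008;-0.118 0 -0.051 1.058 0.008;-0.118 0 -0.051 1.058 0.008;-0.118 0.02 -0.051 1.058 0.008;-0.118 0.02 -0.051 1.058 0.008;-0.118 0.02 -0.051 1.058 0.008;-0.118 0.02 -0.051 1.058 0.008;-0.118 0.02 -0.051 1.058 0.008;-0.118 0.02 -0.051 1.058 0.008;-0.118 0.02 -0.051 1.058 0.008'
python3 -c "
from h import *
to((.5322,-.1994,.027),-191.7)"
```

```text
clock: 14.35
tool_pos: [0.5321, -0.1995, 0.1573]
tool_rot: [-90.0, 0.0, 168.4]
force: [-0.0, -0.2, -0.1]
gripper_width: 0.0078
shift [-1.000e-04  1.303e-01 -1.000e-04] turn y [ 0.     0.002 -0.   ] clock 14.35
```

```bash
python3 -m jog '0 0.04 0 0 0.008;0 0.07 0 0 0.008;0 0.09 0 0 0.008;0 0.105 0 0 0.008;0 0.115 0 0 0.008;0 0.122 0 0 0.008;0 0.127 0 0 0.008;0 0.13 0 0 0.008;0 0.13 0 0 0.008;0 0.13 0 0 0.008'
python3 - <<'E'
from h import *
for n in("top","side"):
    p,d=env.snapshot(n); a=p[:,:,::-1]
    a=a[120:270,250:420] if n=='top' else a[110:270,250:410]
    cv2.imwrite(f'pics/{n}6.png',cv2.resize(a,None,fx=4,fy=3.7,interpolation=cv2.INTER_CUBIC))
E
```

```text
clock: 15.6
tool_pos: [0.5322, -0.1996, 0.0275]
tool_rot: [-90.0, 0.0, 168.4]
force: [-0.9, 0.2, 0.4]
gripper_width: 0.008
```

View pics/side6.png

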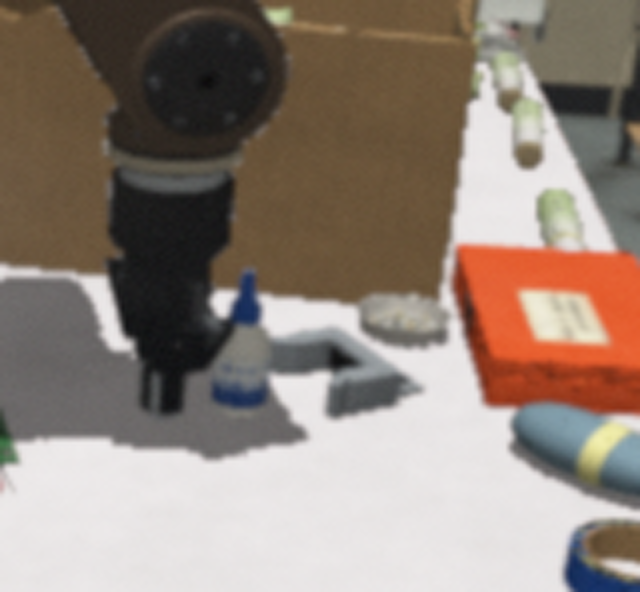

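The hand is clear, with the bottle upright between the fingers and the nest mouth (240,370). Next I push straight in.

```bash
python3 -m jog '-0.010 0 0 0 0.008;-0.020 0 0 0 0.008;-0.026 0 0 0 0.008;-0.030 0 0 0 0.008;-0.035 0 0 0 0.008;-0.041 0 0 0 0.008;-0.048 0 0 0 0.008;-0.055 0 0 0 0.008;-0.062 0 0 0 0.008;-0.066 0 0 0 0.008'
python3 - <<'E'
from h import *
for n in("top","side"):
    p,d=env.snapshot(n); a=p[:,:,::-1]
    a=a[120:270,250:420] if n=='top' else a[150:270,280:400]
    cv2.imwrite(f'pics/{n}7.png',cv2.resize(a,None,fx=4,fy=4,interpolation=cv2.INTER_CUBIC))
E
```

```text
clock: 16.95
tool_pos: [0.5972, -0.2129, 0.0273]
tool_rot: [-90.0, 0.0, 168.4]
force: [-0.9, 0.3, 0.6]
gripper_width: 0.0082
```

View pics/side7.png

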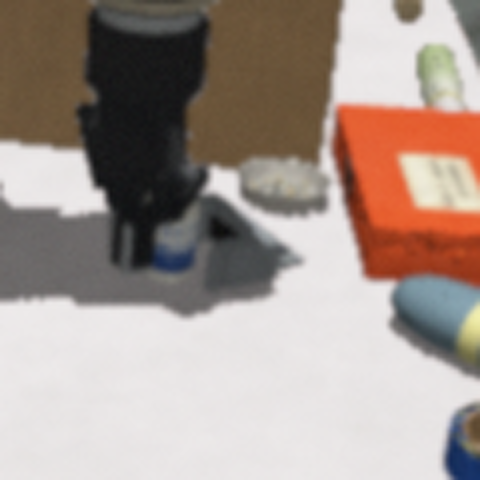

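View pics/top7.png

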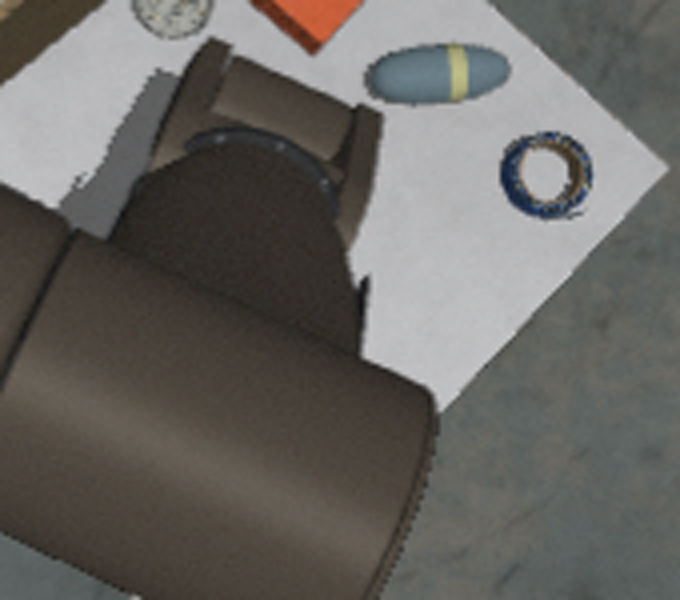

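The bottle is upright as it enters the mouth (side 170,250). I'll make the last stretch slow.

```bash
python3 -m jog '-0.004 0 0 0 0.008;-0.008 0 0 0 0.008;-0.012 0 0 0 0.008;-0.016 0 0 0 0.008;-0.020 0 0 0 0.008;-0.023 0 0 0 0.008;-0.025 0 0 0 0.008;-0.027 0 0 0 0.008;-0.028 0 0 0 0.008;-0.028 0 0 0 0.008'
python3 -c "
from h import *
for i in range(1): s=env.sense();print(s['force'],s['moment'])"
python3 -m jog '-0.0005 0 0 0 0.008;-0.001 0 0 0 0.008;-0.001 0 0 0 0.008;-0.0015 0 0 0 0.008;-0.002 0 0 0 0.008;-0.002 0 0 0 0.008;-0.0025 0 0 0 0.008;-0.0025 0 0 0 0.008;-0.0025 0 0 0 0.008;-0.0025 0 0 0 0.008'
python3 - <<'E'
from h import *
p,d=env.snapshot('side'); a=p[:,:,::-1]
cv2.imwrite('pics/side8.png',cv2.resize(a[150:270,280:400],None,fx=5,fy=5,interpolation=cv2.INTER_CUBIC))
E
```

```text
clock: 18.3
tool_pos: [0.6242, -0.2185, 0.0273]
tool_rot: [-90.0, 0.0, 168.4]
force: [-0.1, -0.4, 0.5]
gripper_width: 0.0078
[-0.07882586 -0.43579288  0.49074163] [0.02577699 0.08175213 0.05551998]
clock: 19.55
tool_pos: [0.6266, -0.219, 0.0273]
tool_rot: [-90.0, 0.0, 168.4]
force: [-0.7, -0.1, -0.2]
gripper_width: 0.0085
```

View pics/side8.png

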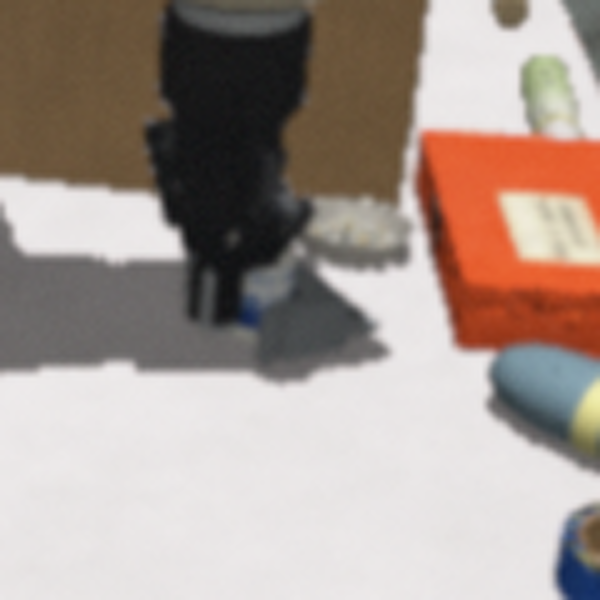

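```bash
python3 -m jog '-0.0003 0 0 0 0.008;-0.0006 0 0 0 0.008;-0.001 0 0 0 0.008;-0.001 0 0 0 0.008;-0.001 0 0 0 0.008;-0.001 0 0 0 0.008;-0.001 0 0 0 0.008;-0.001 0 0 0 0.008;-0.001 0 0 0 0.008;-0.001 0 0 0 0.008'
```

```text
clock: 20.85
tool_pos: [0.6276, -0.2192, 0.0273]
tool_rot: [-90.0, 0.0, 168.4]
force: [0.3, 0.5, -0.0]
gripper_width: 0.0083
```

```bash
python3 -m jog '-0.0003 0 0 0 0.008;-0.0006 0 0 0 0.008;-0.001 0 0 0 0.008;-0.001 0 0 0 0.008;-0.001 0 0 0 0.008;-0.001 0 0 0 0.008;-0.001 0 0 0 0.008;-0.001 0 0 0 0.008;-0.001 0 0 0 0.008;-0.001 0 0 0 0.008'
```

```text
clock: 22.1
tool_pos: [0.6283, -0.2193, 0.0272]
tool_rot: [-90.0, -0.0, 168.4]
force: [-5.2, 0.9, 1.7]
gripper_width: 0.0082
```

A reaction of 5.2 N along -x shows the bottle is against the back wall. I'll take the hand away.

```bash
python3 -m jog '0.001 0 0 0 0.008;0.003 0 0 0 0.008;0.008 0 0 0 0.008;0.02 0 0 0 0.008;0.04 0 0 0 0.008;0.05 -0.03 0 0 0.008;0.05 -0.09 0 0 0.008;0.05 -0.15 0 0 0.008;0.10 -0.18 0 0 0.008;0.13 -0.18 0 0 0.008'
python3 - <<'E'
from h import *
from scipy.optimize import least_squares
H=np.array([.655,-.2226]);a_=np.radians(-11.7);R=np.array([[np.cos(a_),np.sin(a_)],[-np.sin(a_),np.cos(a_)]])
for n in("top","side"):
    p,d=env.snapshot(n); np.savez(f'{n}9.npz',p=p,d=d); a=p[:,:,::-1]
    a=a[120:240,230:380] if n=='top' else a[130:270,270:410]
    cv2.imwrite(f'pics/{n}9.png',cv2.resize(a,None,fx=5,fy=4,interpolation=cv2.INTER_CUBIC))
    P=cloud(n,d).reshape(-1,3);m=(abs(P[:,0]-.655)<.03)&(abs(P[:,1]+.2226)<.03)&(P[:,2]>.036)&(P[:,2]<.058);Q=P[m]
    if len(Q)>5:
        r=least_squares(lambda c:np.hypot(Q[:,0]-c[0],Q[:,1]-c[1])-.018,[.65,-.22],loss='soft_l1',f_scale=.002)
        print(n,len(Q),r.x.round(4),np.abs(r.fun).mean().round(4),(R@(r.x-H)).round(4))
    m=(abs(P[:,0]-.655)<.03)&(abs(P[:,1]+.2226)<.03)&(P[:,2]>.09)&(P[:,2]<.12);print('noz',m.sum(),P[m].mean(0).round(4),P[m].max(0)[2].round(4))
E
```

```text
clock: 23.35
tool_pos: [0.4996, -0.1927, 0.2095]
tool_rot: [-89.9, 0.2, 168.4]
force: [0.2, -0.1, -0.4]
gripper_width: 0.0078
top 8 [ 0.6544 -0.227 ] 0.0005 [ 0.0003 -0.0045]
noz 13 [ 0.654  -0.2254  0.1002] 0.1081
side 110 [ 0.6577 -0.2269] 0.001 [ 0.0036 -0.0037]
noz 30 [ 0.6545 -0.2297  0.0975] 0.1062
```

View pics/side9.png

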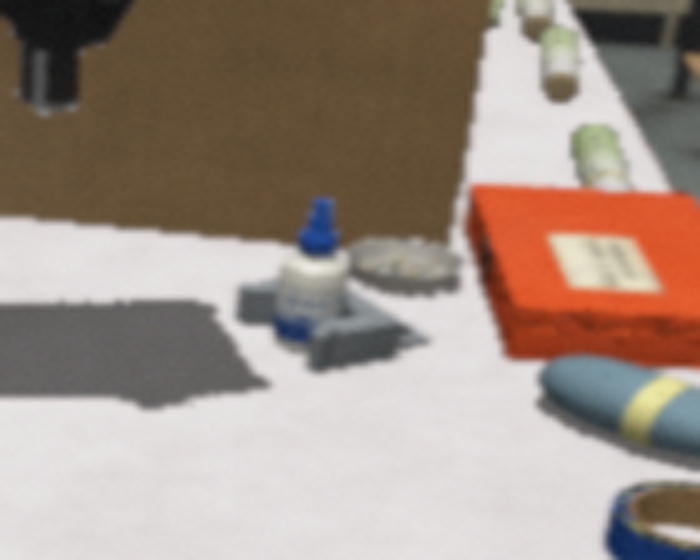

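View pics/top9.png

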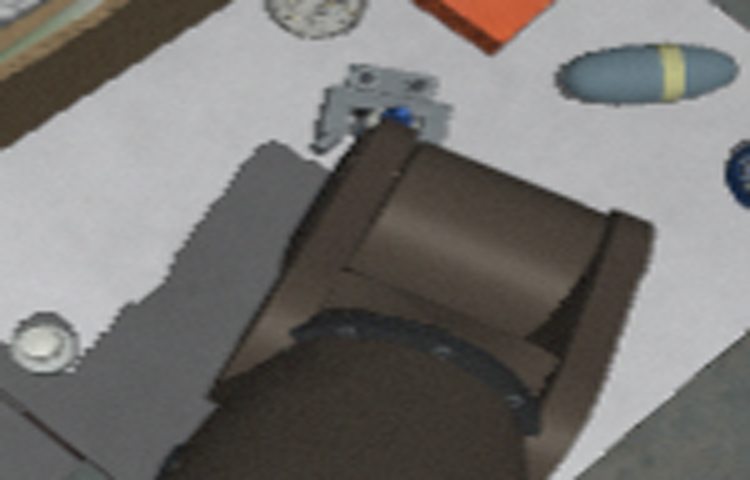

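The side view shows the bottle upright in the nest (315,290) and the hand well clear. I'll hold still once, then hand in.

```bash
python3 -m jog '0 0 0 0 0.008;0 0 0 0 0.008;0 0 0 0 0.008;0 0 0 0 0.008;0 0 0 0 0.008;0 0 0 0 0.008;0 0 0 0 0.008;0 0 0 0 0.008;0 0 0 0 0.008;0 0 0 0 0.008'
python3 -c "
from rig import env
print(env.sign_off())"
```

```text
clock: 24.7
tool_pos: [0.5012, -0.1932, 0.2073]
tool_rot: [-90.0, 0.0, 168.4]
force: [-1.0, 0.5, 0.6]
gripper_width: 0.0077
the job is handed in; nothing more can be done
None
```

The glue bottle is in the nest against the back wall, and I handed the job in at about 25 s of the 53 s. I pushed it low on its body with nearly shut fingertips about 10 mm above the worktop. It went in two straight pushes, first to the front of the mouth and then along the nest axis. I stopped when the wrist read about 5 N from the back wall, then backed the hand straight off and up.

**Last checks:**
- **Position along the nest:** the top view put the bottle 0.3 mm from home in x and the side view 3.6 mm, against a limit of 6 mm. The two views disagree by about 3 mm, which is near the calibration error. The top fit had only 8 points because the arm hid part of the bottle.
- **Position across the nest:** both views put it about 4 mm off my estimated axis, against a limit of 10 mm. The cheeks suggested that axis was itself about 2 mm off, so the real error is probably smaller.
- **Upright and clear:** the side view showed it upright, with the nozzle top at 106–108 mm, so it is not tilted or lifted. The hand was well clear, with only sensor noise on the force.
- **Bystanders:** I did not measure their positions at the end. The hand passed near none of them, and those visible in the pictures looked unmoved.

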